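# Dock the carrying tray and pin it

## Task

Lock the empty carrying tray onto its docking base for transport: lower it so that its four hooked lugs drop into the base's pockets, then slide it forward to the stop so that the hole in its tongue lines up with the holes in the clevis. Then push the headed pin fully home through both clevis cheeks and the tongue, and after that flip the keeper flap over and down behind the pin's head. Leave the other things on the table where they are.

Things in the scene. Friction and masses are not known exactly. Their poses are not given: they have to be found in the camera images.
- dock: Docking base, fixed, left or right of the tray at the start: steel plinth, own x -90..80, y -80..80 mm, 24 mm high. Origin on the table at its middle; own x = direction in which the tray slides home (away from the robot, within 15 degrees), y left, z up. Two clevis cheeks stand at its far end, at own x 85..125 mm, tops 64 mm high; one cross hole along own y runs through both.
- dock_top (a point): Middle of the plinth's top, 24 mm above the dock's origin, same axes. Four pockets open in the top, each 44 mm (x) by 22 mm (y), centred at own x 30.5 and -59.5, y +-50 mm; at the +x end of each, the cavity goes on beneath the top plate, so that a lug's toe can slide under it.
- bore_mouth (a point): Centre of the cross hole's mouth on the outer (left) face of the thick cheek, own (105, 50, 44) mm of the dock, same axes. The thick cheek (guide block for the pin) fills own y 10..50, the thin cheek own y -18..-10 mm; the tray's tongue comes in the 20 mm gap between.
- tray: Carrying tray, loose, aluminium, 0.3 to 0.55 kg, 145 x 150 mm. Origin: centre, level with the underside of the lugs; own x towards its tongue. Four L-shaped lugs under it: stems 14 x 14 mm at own x +-45, y +-50 mm, 19 mm high, with 7 mm high toes reaching 16 mm further to +x. Home: origin 5 mm above the dock's, no offset in x and y (4 mm side play), same heading.
- tray_grip (a point): Middle of the black bar of the tray's handle, own (6, 0, 76) mm of the tray, same axes. Bar 14 mm thick (x), 18 mm high, 108 mm long along own y, 44 mm clear below it. The lugs drop in only while the tray is 16 to 30 mm short of home (aim at 23); pushing the bar's near side to +x then slides it to the stop, where stems meet pocket ends.
- tray_hole (a point): Centre of the 18 mm hole (along the tray's y) in the upright tongue at the tray's far end, own (105, 0, 39) mm. Tongue 8 mm thick, ends at own x 123, top at 57 mm above the tray's origin.
- pin: Loose steel pin, 0.12 kg: shank 14 mm thick, 84 mm long, nose tapered; flat round head 31 mm wide, 10 mm thick. Origin on the axis at the head's inner face; nose to own -y. Lies in the guide block's hole, drawn out 44 to 54 mm, nose short of the gap. Home: inner face on the block (origin at bore_mouth). May be turned about its axis, so only its own y is meaningful.
- pin_head (a point): Centre of the flat outer face of the pin's head, on the axis, 44 mm above the table. A push here along the dock's -y slides the pin in. The head's rim rests on a ledge 18 mm wide, 28 mm high, that runs from the guide block out to own y 117 mm of the dock.
- keeper (a joint): Angle (rad) of the steel keeper flap on top of the guide block: 0 = down behind the pin's head; larger = open; at the start 1.9 to 2.1, leaning back over the block with its end plate standing up. It swings freely: pushed towards the dock's +y past upright (about 1.4) it falls shut by its own weight.
- keeper_hinge (a point): Hinge of the keeper, along the dock's x, own (105, 40, 70) mm of the dock, same axes. Flap 24 mm wide; arm 32 mm long, with a 17 mm end plate square to it that hangs down when closed. Leaning back (2.1), its outer corner is 18 mm from the hinge towards the dock's -y and 97 mm above the table, from where the plate rises to 106 mm: push it there from behind, towards +y.
- tape: Bystander: roll of tape, 104 x 102 x 25 mm, lying. Leave it.
- veg_peeler: Bystander: black peeler, 170 x 25 x 18 mm, lying between the task's things. Leave it.
Things that resemble listed ones, but are neither listed nor needed, are in the scene too. Leave any blue or green look-alike of the pin alone.

How it is judged:
On the way, in this order (a step that is already met when the one before it is completed fails the run):
1. the tray's lugs have dropped into the pockets: tray level and down on the base, not yet slid home (z of tray in the frame of dock below 0.008 m and horizontal distance between tray and dock below 0.036 m and angle between tray's own z axis and vertical below 0.05 rad and x of tray in the frame of dock below -0.01 m), for 0.2 s.
2. the tray is slid forward to the stop (within 6 mm), its hole in line with the clevis, the pin not yet through (z of tray in the frame of dock below 0.008 m and x of tray in the frame of dock above -0.006 m and y of pin in the frame of dock above 0.07 m), for 0.1 s.
3. the pin is home through both cheeks and the tongue, the keeper still open (y of pin in the frame of dock below 0.055 m and distance between pin and bore_mouth below 0.006 m and value of joint keeper above 1 rad), for 0.1 s.
4. the keeper is down behind the pin's head (value of joint keeper below 0.15 rad), for 0.1 s.
At the end, for the whole second after the job is handed in: Tray level and fully down in the base (within 3 mm) and within 6 mm of home along the slide; pin through both cheeks and the tongue, its head within 12 mm of its seat; keeper down behind the head (within 0.15 rad of shut); all at rest (z of tray in the frame of dock below 0.008 m and angle between tray's own z axis and vertical below 0.05 rad and x of tray in the frame of dock between -0.006 and 0.006 m and distance between pin and bore_mouth below 0.012 m and angle between the y axis of pin and the y axis of dock, either way round below 0.08 rad and value of joint keeper below 0.15 rad and linear speed of each of tray, pin below 0.02 m/s); the robot touches nothing.
It fails at once if the tape roll was moved by more than 30 mm (distance of tape from where it was at the start of the episode above 0.03 m).
It fails at once if the peeler was moved by more than 30 mm (distance of veg_peeler from where it was at the start of the episode above 0.03 m).
It also fails if it takes over 64 s, if anything falls off the work surface, if the arm or the gripper's body presses on something with over 40 N, if the wrist force passes 120 N, or if a joint passes its speed limit or range.

## Robot

A 6-joint arm with a two-finger parallel gripper is mounted at the origin on a cart in front of the work surface, level with it; the furniture and walls round the work are solid. World frame = base frame: x ahead of the robot, y to its left, z up, the work surface at z = 0. Lengths are in m, angles in rad, forces in N, time in s.
With the tool pointing down it reaches from about 0.35 to 0.775 m from the base axis. Payload 5.5 kg.
Tool frame: the origin (TCP) lies at the very end of the fingers, on their centre line; the grasp point (between the pads) lies 19 mm behind it; z points along the fingers, y is the line along which they close (so a half turn about z gives the same grasp; the last joint's range is limited). The gripper opens to 85 mm and grips with 20 to 120 N. Pads are 22 mm wide; open, the fingers measure 114 mm over their backs; the gripper's body (76 mm by 85 mm) begins 54 mm behind the grasp point. The pads swing forward as they close: fully open they stand 13 mm farther back than shut.
Start: joints at [1.208, 0.313, 0.046, 1.304, 0, 1.431], TCP at [0.127, 0.561, 0.231] pointing down, gripper open.
Joint ranges: [-2.76, 2.76], [-0.86, 1.69], [-1.03, 1.26], [-2.2, 2.34], [-1.47, 1.5], [-3.14, 3.14]. Speed limits (rad/s): [2.57, 2.57, 3.14, 3.14, 3.14, 3.14].

## Interface

Orientations are given as a unit quaternion [w, x, y, z].
In Python, from workcell import env gives the robot as it stands. The module is installed in compiled form; this text tells all that it offers.
- The arm moves only by the tool jog_arm, never from a script. Its arguments are lists of equal length, an entry for each row: "gripper": the opening, from 0 (shut) to 1 (fully open); "offset": the shift along the world's x, y, z in cm, a list of three; "twist": the turn about the world's z in degrees. In form: {"gripper": [gripper, ...], "offset": [[dx, dy, dz], ...], "twist": [twist, ...]}. A call has exactly 8 rows; each row is the pose to reach, as a shift and turn from the pose commanded when the call began; what a row does not reach only later rows make up. A row lasts 1/8 s, in which the tool goes at most 62.5 mm and 10.7 degrees, less where a joint would pass 70% of its speed; a pose out of reach is approached as far as the arm can. A call with a gripper value outside its range is refused whole. The fingers move at their own pace and stop on an object; "squeeze" is the grip in N (left out, the last holds). Time passes only in rows, so rows that repeat a pose let the fingers close, or fill a call up. It gives the time, the measured TCP pose, the force, the opening and the grip force at its end, in the units of the state.
- env.get_state(): the state, without advancing time (a new reading comes with each control period).
- env.read_camera(name): name is "side" or "top" or "wrist"; returns a dict with "image" (400x640x3 uint8, red, green, blue), "z_map" (400x640 float32, m along the optical axis (not along the pixel's ray), 0 where there is no reading), "fovy" (degrees; the focal length in pixels is half the picture's height over the tangent of half this angle, whatever the lens; pixels are square), "cx", "cy" (the principal point, pixels), "distortion" ([k1, k2, p1, p2, k3] as OpenCV has them; the pictures are not rectified), "cam_to_world" (4x4, takes a point from camera to world coordinates). Camera axes: x right, y up, looking along -z (the intrinsics and any distortion apply to the point x, -y, -z); pixel columns grow to the right and rows downward; lengths in m; the calibration is good to about 2 mm. A picture is of the moment at which its call begins.
- env.hand_in(): hands the job in; it is judged then, once.
The state is a dict: "clock": time; "joint_pos": joint angles; "qvel": joint speeds; "tau": joint torques, N m; "tcp_pos": TCP position; "orientation": TCP orientation; "wrist_force": force on the tool from outside, world axes, zero at the start; "ft_torque": the same for the moment, N m; "finger_gap": finger opening in m; "grip_force": force on a finger pad.
Only numpy, scipy, OpenCV 4.12 (cv2) and the standard library are available. Lean on these libraries where they do the work, as an engineer would, in place of code of your own. Each camera call takes 0.05 s, during which the arm holds its last target. There are 200 camera calls.

## Working session

There is one attempt and no reset: what is moved stays moved. The work goes in short steps, Python scripts to look and compute and a tool call to move; the robot and the scene stay as the last step left them, time stands still between calls to the robot, and variables do not carry over. Pictures are saved under pics/ and viewed, at most 10 in all, crops included, and the job is handed in when it is done.

Besides the shell and the picture viewer there is one more tool, called after "Call:" as a command line: name --pt "numbers of a row" for each row, then --argument value for the rest. jog_arm: Moves the arm, as the interface text tells. Its arguments: {"type":"object","properties":{"gripper":{"type":"array"},"offset":{"type":"array"},"twist":{"type":"array"},"squeeze":{"type":"number"}},"required":["gripper","offset","twist"]}

```bash
mkdir -p pics
cat > h.py <<'E'
import numpy as np, cv2
from workcell import env
def cap(n):
    c=env.read_camera(n); np.savez(f'{n}.npz',**c); return c
def pts(c):
    z=c['z_map'];H,W=z.shape;f=H/2/np.tan(np.radians(c['fovy'])/2)
    K=np.array([[f,0,c['cx']],[0,f,c['cy']],[0,0,1]],float)
    u,v=np.meshgrid(np.arange(W),np.arange(H))
    p=cv2.undistortPoints(np.stack([u,v],-1).reshape(-1,1,2).astype(float),K,np.array(c['distortion'],float)).reshape(H,W,2)
    P=np.stack([p[...,0]*z,-p[...,1]*z,-z],-1)
    T=np.array(c['cam_to_world']); w=P@T[:3,:3].T+T[:3,3]; w[z==0]=np.nan; return w
def save(c,name,box=None,s=1):
    im=c['image'][...,::-1]
    if box: im=im[box[1]:box[3],box[0]:box[2]]
    cv2.imwrite(f'pics/{name}.png',cv2.resize(im,None,fx=s,fy=s,interpolation=cv2.INTER_CUBIC))
E
python3 - <<'E'
from h import *
for n in ['top','side']:
    c=cap(n); save(c,n+'0'); w=pts(c); print(n,c['fovy'],c['distortion'],c['cam_to_world'][:3,3]); 
    print(np.round(w[40:400:60,40:640:80],2).tolist())
print(env.get_state())
E
```

```text
top 44.91390515251203 [0.00569736 0.         0.         0.         0.        ] [0.13801761 0.21731745 1.63539741]
[[[0.44, 0.57, 1.07], [0.45, 0.48, 1.06], [0.45, 0.38, 1.05], [0.46, 0.27, 1.05], [0.84, 0.11, 0.36], [0.91, -0.15, 0.25], [0.77, -0.28, 0.51], [0.63, -0.32, 0.77]], [[0.47, 0.75, 0.77], [0.49, 0.61, 0.73], [0.71, 0.59, 0.21], [0.78, 0.36, 0.06], [0.81, 0.08, 0.0], [0.76, -0.18, 0.12], [0.65, -0.31, 0.42], [0.53, -0.35, 0.71]], [[0.55, 1.19, 0.01], [0.56, 0.91, 0.0], [0.57, 0.63, 0.0], [0.58, 0.35, -0.01], [0.59, 0.07, -0.0], [0.58, -0.19, 0.06], [0.51, -0.35, 0.31], [0.42, -0.37, 0.65]], [[0.34, 1.17, -0.01], [0.35, 0.89, -0.0], [0.36, 0.62, -0.0], [0.37, 0.34, -0.01], [0.37, 0.07, 0.02], [0.38, -0.2, -0.01], [0.36, -0.39, 0.2], [0.31, -0.41, 0.57]], [[0.14, 1.13, -0.0], [0.14, 0.59, 0.7], [0.16, 0.6, 0.0], [0.17, 0.33, 0.0], [0.19, -0.01, -0.87], [0.2, -0.42, -0.87], [0.19, -0.44, 0.06], [0.18, -0.44, 0.5]], [[-0.05, 1.11, 0.0], [-0.14, 1.19, -0.9], [0.04, 0.42, 0.74], [0.05, 0.28, 0.75], [-0.01, 0.07, 0.06], [-0.09, -0.42, -0.89], [-0.01, -0.49, -0.09], [0.05, -0.42, 0
[... 1097 characters left out ...]
0.89]]]
{'clock': 0.1, 'joint_pos': array([1.20840736e+00, 3.13888823e-01, 4.51156634e-02, 1.30360557e+00,
       1.88541417e-07, 1.43123265e+00]), 'qvel': array([-0.0017521 , -0.00020985,  0.00145838, -0.00132275,  0.00063708,
       -0.00130936]), 'tau': array([ 2.69803073e-03, -4.81724596e+01,  2.99245852e+01,  1.27570209e-02,
       -1.44819819e-04,  1.64955060e-05]), 'tcp_pos': array([0.1268962 , 0.56036559, 0.23052823]), 'orientation': array([-1.96585816e-04,  1.11182266e-01,  9.93799717e-01, -7.66389128e-04]), 'wrist_force': array([-0.97459131, -0.15442784, -1.33932024]), 'ft_torque': array([-0.018008  , -0.01409116, -0.02295042]), 'grip_force': 0.0, 'finger_gap': 0.08514011803596352}
```

View pics/top0.png

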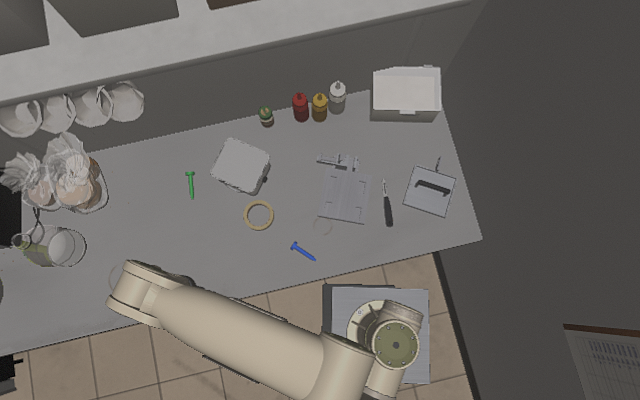

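View pics/side0.png

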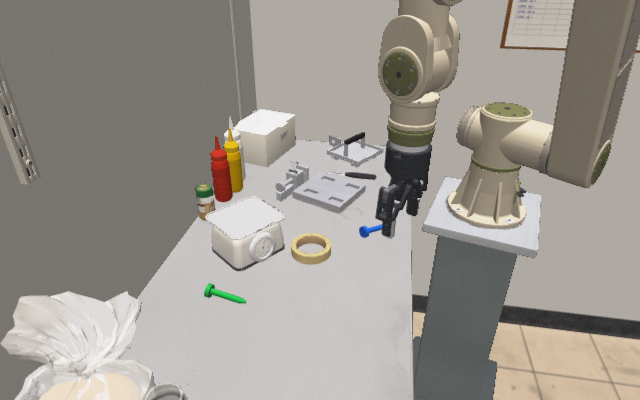

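Top view: the tray (black handle bar) is at (430,190) and the dock at (343,193). The grey pin's head is at (322,158), with the clevis and keeper at (345,162). Things it could be confused with: for the pin, green (191,185) and blue (303,252); for the tray, the white box (407,90) and the scale (240,165). By the description I take the grey pin in the dock and the tray with the black bar. I'll check with one crop.

Run:
```python
from h import *
c=dict(np.load('top.npz')); save(c,'crop',(300,140,470,240),4.7)
w=pts(c); im=c['image'].astype(int)
def rect(m,name):
    p=w[m][:,:2]; r=cv2.minAreaRect((p*1000).astype(np.float32)); print(name,m.sum(),np.round(r[0]),np.round(r[1]),round(r[2],1),'z',np.round(np.percentile(w[m][:,2],[5,50,95]),3))
V,U=np.mgrid[:400,:640]
box=lambda a,b,cc,d:(U>=a)&(U<cc)&(V>=b)&(V<d)
z=w[...,2]
rect(box(400,150,470,225)&(im.max(2)<70)&(z>.06),'bar')
rect(box(400,160,462,225)&(z>.012)&(z<.05),'traybody')
rect(box(310,165,375,230)&(z>.015)&(z<.032),'plinth')
rect(box(310,145,375,175)&(z>.055)&(z<.075),'cheeks')
rect(box(310,145,375,175)&(z>.08)&(z<.12),'keep')
rect(box(310,145,340,175)&(z>.035)&(z<.07),'head')
for v in range(150,176,2): print(v,[int(round(x*1000)) if x==x else -1 for x in z[v,312:372,][::2]])
```

```text
bar 154 [ 481. -162.] [109.  16.] 71.6 z [0.074 0.083 0.09 ]
traybody 1767 [ 495. -166.] [151. 186.] 72.8 z [0.017 0.024 0.037]
plinth 1973 [460. 126.] [160. 182.] 81.4 z [0.018 0.024 0.029]
cheeks 151 [570. 155.] [128.  43.] 80.4 z [0.057 0.063 0.072]
keep 42 [567. 142.] [18. 25.] 82.0 z [0.093 0.103 0.107]
head 128 [571. 184.] [72. 44.] 90.0 z [0.042 0.052 0.066]
150 [-2, -1, -3, -5, -2, -3, -1, 6, 1, -1, -1, 3, 4, -1, 3, 0, 8, -1, 2, 5, -5, -2, -3, 1, -7, 6, -1, 7, 2, 1]
152 [2, 4, -2, 6, -5, -2, 0, -7, 3, 3, -6, -6, 1, 0, -1, 5, -8, -6, 0, -4, 4, -1, -2, 1, 1, -6, 7, -12, 2, -1]
154 [8, 3, 6, 2, 58, 8, 1, -4, 2, -4, -3, -6, -4, 68, 103, 97, 103, -3, 2, -2, -1, -1, 1, 0, -6, -4, -2, 1, -2, 2]
156 [0, -7, -4, 22, 58, 51, 41, 2, 7, -7, -8, 13, 6, 63, 104, 106, 97, 65, 67, 6, 7, 1, 6, 6, 3, 1, -10, 3, 2, -3]
158 [-1, -4, 8, 60, 62, 49, 53, 58, 47, 47, 45, 56, 11, 66, 100, 105, 96, 60, 66, 4, 7, 44, 60, -3, 4, -3, -5, -1, 0, 0]
160 [-5, -1, 26, 51, 49, -1, 50, 45, 53, 47, 50, 51, 68, 74, 82, 103, 93, 64, 10, 7, 5, 61, 65, 8, -2, 1, 1, -1, -8, 1]
162 [1, -2, 5, 15, 23, 19, 27, 30, 25, 27, 31, 26, 62, 76, 65, 66, 63, 63, 2, 12, 3, 66, 7, 8, -3, -2, 0, -5, 1, -5]
164 [0, -3, -2, -1, -8, 6, 1, 6, 4, 10, 24, 22, 65, 63, 62, 64, 61, 68, 7, 9, 10, 65, 2, 10, 2, -6, -3, 5, -1, 0]
166 [2, -10, -2, 0, 5, 7, -3, -6, -1, 2, 20, 5, 39, 50, 58, 47, 59, 59, 8, 3, 5, 64, 4, -2, -2, -1, 2, -8, 2, 1]
168 [-8, -6, -1, 3, -2, -1, 0, 20, 19, 27, 8, 4, 19, 14, 24, 31, 34, 46, 10, 12, 13, 62, 6, 2, -5, -6, -1, -3, 2, 0]
170 [-4, 4, -7, -1, -5, -2, -1, 20, 21, 19, 26, 23, 27, 27, 26, 28, 7, 10, 9, 11, 28, 35, 6, -3, -6, 3, -4, -4, 1, -8]
172 [-1, -2, 0, -2, -4, -3, -4, 22, 29, 30, 22, 27, 23, 17, 23, 21, 20, 26, 25, 24, 25, 28, 7, 4, 4, -4, 7, -2, 1, 1]
174 [-4, 1, -1, 7, 3, -4, 2, 21, 27, 17, 13, 28, 26, 24, 26, 31, 19, 25, 28, 30, 23, 18, 21, 26, 20, 29, 23, -2, -8, 2]
```

View pics/crop.png

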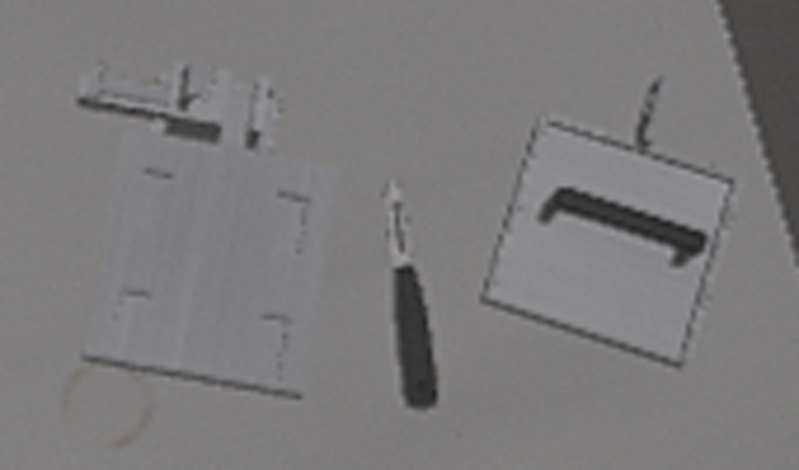

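The crop confirms the choice: dock with pockets at left, pin head at (85,85), keeper plate at (180,85), peeler in between at (410,320), tray with tongue pointing up at right (610,240). First I move above the dock for a close look.

Call:
jog_arm --gripper '[1, 1, 1, 1, 1, 1, 1, 1]' --pt "5 -4 3" --pt "10 -8 6" --pt "15 -14 8" --pt "20 -20 8" --pt "24 -25 8" --pt "27 -31 8" --pt "29 -37 8" --pt "29 -43 8" --twist '[10, 20, 30, 40, 50, 60, 70, 80]'

```text
clock: 1.1
tcp_pos: [0.3935, 0.2189, 0.3102]
orientation: [-0.0, -0.524, 0.852, 0.0]
wrist_force: [0.8, -0.3, 0.5]
finger_gap: 0.0856
grip_force: 0.0
```

Run:
```python
from h import *
s=env.get_state(); print(s['clock'],s['tcp_pos'],s['orientation'],s['joint_pos'])
c=cap('wrist'); save(c,'w1'); w=pts(c); print(c['cam_to_world'],c['distortion']); print(np.round(w[20:400:90,20:640:100],3).tolist())
```

```text
1.1 [0.39345729 0.21887171 0.31016992] [-2.65710086e-04 -5.24215183e-01  8.51585795e-01  6.44916384e-05] [ 3.29012209e-01  5.79995193e-02 -7.68496516e-02  1.43649394e+00
  8.38221275e-06 -7.74574354e-01]
[[-8.92732954e-01 -4.27694445e-01 -1.41793281e-01  3.56826523e-01]
 [ 4.50586068e-01 -8.47196211e-01 -2.81479617e-01  1.45946385e-01]
 [ 2.60538247e-04 -3.15176207e-01  9.49033135e-01  4.52685869e-01]
 [ 0.00000000e+00  0.00000000e+00  0.00000000e+00  1.00000000e+00]] [-0.03228096  0.          0.          0.          0.        ]
[[[0.637, -0.09, 0.001], [0.528, -0.032, -0.0], [0.421, 0.024, 0.001], [0.316, 0.078, 0.001], [0.209, 0.13, -0.001], [-0.399, 0.255, -0.885], [-0.734, 0.413, -0.887]], [[0.71, -0.009, -0.001], [0.59, 0.053, 0.0], [0.469, 0.114, 0.025], [0.362, 0.17, 0.0], [0.248, 0.227, -0.002], [-0.306, 0.555, -0.883], [-0.662, 0.729, -0.884]], [[0.795, 0.086, -0.002], [0.664, 0.152, 0.0], [0.539, 0.215, -0.001], [0.416, 0.277, -0.0], [0.292, 0.34, -0.001], [0.167, 0.403, -0.001], [-0.588, 1.098, -0.884]], [[0.76, 0.185, 0.115], [0.726, 0.26, 0.03], [0.614, 0.337, 0.0], [0.48, 0.406, -0.002], [0.353, 0.234, 0.331], [0.207, 0.545, -0.001], [0.064, 0.62, -0.001]], [[0.796, 0.271, 0.155], [0.443, 0.191, 0.376], [0.709, 0.487, -0.001], [0.513, 0.47, 0.099], [0.364, 0.214, 0.39], [0.34, 0.242, 0.377], [0.096, 0.807, -0.0]]]
```

View pics/w1.png

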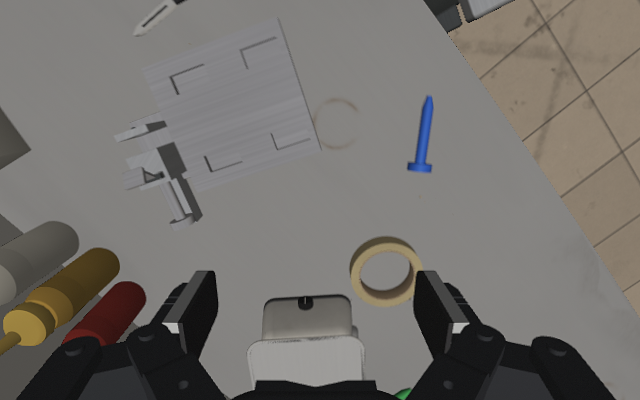

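The wrist view shows the whole dock: plinth (230,105), clevis (150,155), keeper (150,175), pin head (182,222), tape (387,270), blue decoy (425,135). I'll fit the dock pose from its depth.

Run:
```python
from h import *
from scipy.optimize import minimize
c=dict(np.load('wrist.npz')); w=pts(c); z=w[...,2]
V,U=np.mgrid[:400,:640]
roi=(w[...,0]>.33)&(w[...,0]<.64)&(w[...,1]>.0)&(w[...,1]<.26)
m=roi&(z>.016)&(z<.03); p=w[m][:,:2]; print('n',m.sum(),np.median(z[m]))
def toD(q,p): 
    a=q[2];d=p-q[:2];return np.stack([d[:,0]*np.cos(a)+d[:,1]*np.sin(a),-d[:,0]*np.sin(a)+d[:,1]*np.cos(a)],1)
def cost(q):
    d=toD(q,p)
    # signed area score: inside tight rect
    ex=np.maximum(np.abs(d[:,0]+.005)-.085,0);ey=np.maximum(np.abs(d[:,1])-.08,0)
    return np.minimum(np.hypot(ex,ey),.01).sum()
best=min((minimize(cost,[.46+dx,.126+dy,-.15],method='Nelder-Mead',options=dict(initial_simplex=np.array([[.46+dx,.126+dy,-.15],[.47+dx,.126+dy,-.15],[.46+dx,.136+dy,-.15],[.46+dx,.126+dy,-.1]]))) for dx in(-.01,0,.01) for dy in (-.01,0,.01)),key=lambda r:r.fun)
q=best.x; print(best.fun,q,np.degrees(q[2]))
d=toD(q,p); print('extents x',np.percentile(d[:,0],[.3,1,50,99,99.7]),'y',np.percentile(d[:,1],[.3,1,50,99,99.7]))
np.save('dock.npy',q)
D=toD(q,w[...,:2].reshape(-1,2)).reshape(400,640,2)
for n,lo,hi in [('cheek',.058,.068),('keep',.085,.12),('head',.036,.055)]:
    mm=roi&(z>lo)&(z<hi)&(D[...,0]>.07)
    if n=='head': mm&=D[...,1]>.06
    print(n,mm.sum(),'x',np.round(np.percentile(D[mm][:,0],[1,5,50,95,99]),4),'y',np.round(np.percentile(D[mm][:,1],[1,5,50,95,99]),4),'z',np.percentile(z[mm],[2,50,98]).round(4))
```

```text
n 17243 0.023811517672130023
5.093616183606025 [ 0.46059039  0.12228027 -0.15929771] -9.127086470768354
extents x [-0.09119401 -0.09013609 -0.0058801   0.09691143  0.10141075] y [-0.07941424 -0.0785511  -0.00281693  0.08539372  0.10061759]
cheek 1216 x [0.0828 0.0835 0.0989 0.1207 0.1234] y [-0.0164 -0.0151  0.021   0.05    0.1074] z [0.0585 0.0636 0.0655]
keep 414 x [0.0913 0.0916 0.1015 0.1133 0.1144] y [0.0235 0.0243 0.0324 0.0403 0.0414] z [0.0941 0.1013 0.106 ]
head 506 x [0.088  0.0887 0.099  0.1089 0.1148] y [0.0604 0.0626 0.0869 0.1083 0.1112] z [0.0397 0.0489 0.0542]
```

Call:
jog_arm --gripper '[1, 1, 1, 1, 1, 1, 1, 1]' --pt "1 -6 0" --pt "2 -11 0" --pt "3 -17 0" --pt "4 -23 0" --pt "4 -28 0" --pt "4 -33 0" --pt "4 -33 0" --pt "4 -33 0" --twist '[5, 14, 14, 14, 14, 14, 14, 14]'

```text
clock: 2.15
tcp_pos: [0.4323, -0.1091, 0.3103]
orientation: [-0.0, -0.622, 0.783, 0.001]
wrist_force: [1.1, -0.2, 0.1]
finger_gap: 0.0855
grip_force: 0.0
```

Run:
```python
from h import *
from scipy.optimize import minimize
s=env.get_state(); print(s['clock'],s['tcp_pos'],s['orientation'])
c=cap('wrist'); save(c,'w2'); w=pts(c); z=w[...,2]; im=c['image'].astype(int)
m=(z>.068)&(z<.1)&(im.max(2)<80)&(np.abs(w[...,0]-.48)<.1)&(np.abs(w[...,1]+.16)<.1)
p=w[m]; r=cv2.minAreaRect((p[:,:2]*1000).astype(np.float32)); print('bar',m.sum(),r,np.percentile(p[:,2],[5,50,95]))
m=(z>.012)&(z<.035)&(np.abs(w[...,0]-.48)<.13)&(np.abs(w[...,1]+.16)<.13)
r=cv2.minAreaRect((w[m][:,:2]*1000).astype(np.float32)); print('body',m.sum(),r,np.percentile(z[m],[5,50,95]))
```

```text
2.15 [ 0.43234073 -0.10913728  0.31034982] [-1.14143199e-04 -6.21821638e-01  7.83158615e-01  6.49650661e-04]
bar 1491 ((480.0645446777344, -165.2313995361328), (106.88389587402344, 14.091581344604492), 72.85009765625) [0.07681418 0.08434194 0.08589448]
body 13906 ((474.88360595703125, -136.66140747070312), (202.82949829101562, 252.56338500976562), 10.523119926452637) [0.0211957  0.02291925 0.03402123]
```

View pics/w2.png

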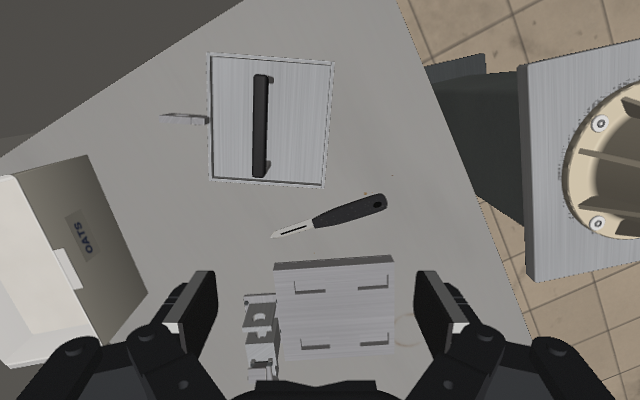

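The wrist view shows the tray with its bar from (262,75) to (260,175), tongue at left (185,118), peeler (330,215) and dock below. I'll grasp the bar.

Call:
jog_arm --gripper '[1, 1, 1, 1, 1, 1, 1, 1]' --pt "4.8 -5.6 -3" --pt "4.8 -5.6 -9" --pt "4.8 -5.6 -15" --pt "4.8 -5.6 -20" --pt "4.8 -5.6 -23" --pt "4.8 -5.6 -25.3" --pt "4.8 -5.6 -25.3" --pt "4.8 -5.6 -25.3" --twist '[-4, -4, -4, -4, -4, -4, -4, -4]'

```text
clock: 3.2
tcp_pos: [0.4815, -0.1648, 0.0587]
orientation: [0.0, -0.595, 0.804, -0.0]
wrist_force: [0.3, 0.3, 0.8]
finger_gap: 0.0856
grip_force: 0.0
```

Call:
jog_arm --gripper '[0, 0, 0, 0, 0, 0, 0, 0]' --pt "0 0 0" --pt "0 0 0" --pt "0 0 0" --pt "0 0 0" --pt "0 0 0" --pt "0 0 0" --pt "0 0 0" --pt "0 0 0" --twist '[0, 0, 0, 0, 0, 0, 0, 0]' --squeeze 80

```text
clock: 4.2
tcp_pos: [0.4805, -0.1656, 0.058]
orientation: [-0.0, -0.594, 0.804, -0.0]
wrist_force: [-2.8, 0.2, 5.6]
finger_gap: 0.0125
grip_force: 79.1
```

Call:
jog_arm --gripper '[0, 0, 0, 0, 0, 0, 0, 0]' --pt "0 0 3" --pt "0 0 7" --pt "-1 3 10" --pt "-2 8 10" --pt "-3 14 10" --pt "-3.8 20 10" --pt "-3.8 25 10" --pt "-3.8 29.1 10" --twist '[0, 0, 2, 4, 6, 8, 8, 8]'

```text
clock: 5.2
tcp_pos: [0.4414, 0.1274, 0.1566]
orientation: [-0.001, -0.65, 0.76, 0.001]
wrist_force: [-0.0, 0.2, -4.9]
finger_gap: 0.0123
grip_force: 79.1
```

Call:
jog_arm --gripper '[0, 0, 0, 0, 0, 0, 0, 0]' --pt "0 0 0" --pt "0 0 0" --pt "0 0 0" --pt "0 0 0" --pt "0 0 0" --pt "0 0 0" --pt "0 0 0" --pt "0 0 0" --twist '[0, 0, 0, 0, 0, 0, 0, 0]'

```text
clock: 6.2
tcp_pos: [0.4427, 0.1255, 0.1577]
orientation: [-0.0, -0.649, 0.761, 0.0]
wrist_force: [-0.4, 0.3, -6.1]
finger_gap: 0.013
grip_force: 79.2
```

Run:
```python
from h import *
s=env.get_state(); print(s['clock'],s['tcp_pos'],s['orientation'],s['wrist_force'],s['joint_pos'])
c=cap('top');c2=cap('side');c3=cap('wrist')
a=[cv2.resize(x['image'][b[1]:b[3],b[0]:b[2],::-1],(400,300)) for x,b in [(c,(290,130,410,220)),(c2,(220,100,420,250)),(c3,(0,0,640,400))]]
cv2.imwrite('pics/hov.png',np.vstack([np.hstack(a[:2]),np.hstack([a[2],a[2]*0])]))
q=np.load('dock.npy'); 
for n,cc in [('top',c),('side',c2),('wrist',c3)]:
    w=pts(cc); z=w[...,2]; d=w[...,:2]-np.array([.4596,.1224]); a=q[2]
    X=d[...,0]*np.cos(a)+d[...,1]*np.sin(a);Y=-d[...,0]*np.sin(a)+d[...,1]*np.cos(a)
    m=(abs(X)<.12)&(abs(Y)<.1)&(z>.108)&(z<.145)
    if m.sum()>50:
        r=cv2.minAreaRect((np.stack([X[m],Y[m]],1)*1000).astype(np.float32)); print(n,m.sum(),r,'x',np.percentile(X[m],[.5,2,98,99.5]).round(4),'y',np.percentile(Y[m],[.5,2,98,99.5]).round(4))
        m2=m&(X<.045)&(z<.13); A=np.c_[X[m2],Y[m2],np.ones(m2.sum())]; print(np.linalg.lstsq(A,z[m2],rcond=None)[0])
```

```text
6.2 [0.44268727 0.12550666 0.15767683] [-1.03196544e-05 -6.49067517e-01  7.60730804e-01  4.35346807e-05] [-0.3751953   0.26619855 -6.13567473] [ 1.01471504e-01  1.30844242e-01 -3.72680989e-01  1.06733759e+00
  5.98834220e-05 -1.31124454e+00]
top 755 ((-24.383384704589844, 50.826271057128906), (153.00120544433594, 72.96617889404297), 9.993953704833984) x [-0.0939 -0.0931  0.048   0.0497] y [0.0062 0.0103 0.0777 0.0787]
[-0.00209612  0.00712998  0.12203498]
side 1297 ((2.1266937255859375, 2.5899429321289062), (194.82102966308594, 156.28097534179688), 0.6170604825019836) x [-0.094  -0.0932  0.0862  0.0947] y [-0.0733 -0.0713  0.0785  0.0797]
[-0.00484761 -0.0002441   0.12413146]
wrist 51246 ((3.3800582885742188, 1.0301589965820312), (150.32708740234375, 193.9951171875), 89.95938110351562) x [-0.0923 -0.0905  0.076   0.0931] y [-0.0738 -0.0729  0.0422  0.0489]
[-0.00569249 -0.00145301  0.12244036]
```

View pics/hov.png

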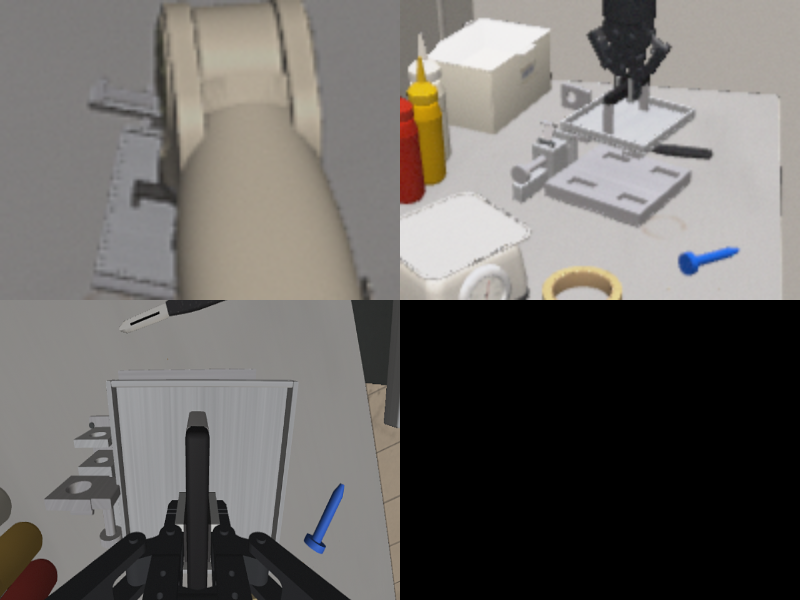

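Hover: tray level, over the pockets, about 22 mm short in x and +2 mm in y. Correct and lower.

Call:
jog_arm --gripper '[0, 0, 0, 0, 0, 0, 0, 0]' --pt "-0.1 -0.2 -2" --pt "-0.1 -0.2 -4" --pt "-0.1 -0.2 -6" --pt "-0.1 -0.2 -7" --pt "-0.1 -0.2 -8" --pt "-0.1 -0.2 -8.7" --pt "-0.1 -0.2 -9.3" --pt "-0.1 -0.2 -9.3" --twist '[0, 0, 0, 0, 0, 0, 0, 0]'

```text
clock: 7.35
tcp_pos: [0.4415, 0.1235, 0.0644]
orientation: [-0.0, -0.649, 0.761, 0.0]
wrist_force: [-0.7, 0.1, -4.4]
finger_gap: 0.0123
grip_force: 79.1
```

```bash
cat > t.py <<'E'
from h import *
import sys
s=env.get_state(); print(s['clock'],s['tcp_pos'],s['orientation'].round(3),s['wrist_force'],s['finger_gap'])
a=np.load('dock.npy')[2]
def D(n):
    cc=cap(n); w=pts(cc); z=w[...,2]; d=w[...,:2]-np.array([.4596,.1224])
    return cc,d[...,0]*np.cos(a)+d[...,1]*np.sin(a),-d[...,0]*np.sin(a)+d[...,1]*np.cos(a),z
def tray():
  for n in ('side','wrist'):
    c,X,Y,z=D(n)
    m=(abs(X)<.11)&(abs(Y)<.09)&(z>.027)&(z<.05)
    if m.sum()<50: continue
    print(n,m.sum(),'x',np.percentile(X[m],[.5,2,98,99.5]).round(4),'y',np.percentile(Y[m],[.5,2,98,99.5]).round(4))
    m2=(X>-.06)&(X<.04)&(abs(Y)<.06)&(z>.015)&(z<.06); A=np.c_[X[m2],Y[m2],np.ones(m2.sum())]; print('plane',np.linalg.lstsq(A,z[m2],rcond=None)[0].round(4),np.median(z[m2]))
E
python3 -c "
from t import *
tray()"
```

```text
7.35 [0.44145685 0.12350341 0.06441116] [-0.    -0.649  0.761  0.   ] [-0.74492792  0.07018993 -4.40630828] 0.01233627838784659
side 1401 x [-0.0952 -0.0943  0.1001  0.1068] y [-0.0756 -0.0729  0.0779  0.0845]
plane [-0.0108  0.0047  0.0326] 0.03107138487493133
wrist 53263 x [-0.0929 -0.091   0.089   0.1042] y [-0.076  -0.075   0.0442  0.0712]
plane [-0.0037 -0.0118  0.0294] 0.029448787159159995
```

Lugs are in the pockets. Lower the last bit, loosen the fingers and let it settle.

Call:
jog_arm --gripper '[0, 0, 0.35, 0.35, 0.35, 0.35, 0.35, 0.35]' --pt "0 0 -0.1" --pt "0 0 -0.1" --pt "0 0 -0.1" --pt "0 0 -0.1" --pt "0 0 -0.1" --pt "0 0 -0.1" --pt "0 0 -0.1" --pt "0 0 -0.1" --twist '[0, 0, 0, 0, 0, 0, 0, 0]'

```text
clock: 8.45
tcp_pos: [0.4417, 0.1235, 0.0636]
orientation: [-0.0, -0.649, 0.761, 0.0]
wrist_force: [-0.1, 0.3, 0.6]
finger_gap: 0.0299
grip_force: 0.0
```

```bash
python3 -c "
from t import *
tray()"
```

```text
8.45 [0.44166293 0.12350954 0.06364946] [-0.    -0.649  0.761  0.   ] [-0.08675175  0.31699749  0.64470541] 0.029926880540880472
side 1343 x [-0.0947 -0.0937  0.1001  0.1058] y [-0.0759 -0.0735  0.0782  0.085 ]
plane [-0.0118  0.038   0.0309] 0.029578963849948403
wrist 50340 x [-0.0929 -0.0909  0.0863  0.1037] y [-0.0759 -0.075   0.0694  0.0708]
plane [-0.003  -0.012   0.0278] 0.02779055474347214
```

Call:
jog_arm --gripper '[0.35, 0.35, 0.35, 0.35, 0.35, 0.35, 0.35, 0.35]' --pt "0.5 -0.1 0" --pt "1.0 -0.15 0" --pt "1.4 -0.2 0" --pt "1.8 -0.3 0" --pt "2.1 -0.35 0" --pt "2.4 -0.4 0" --pt "2.7 -0.45 0" --pt "2.7 -0.45 0" --twist '[0, 0, 0, 0, 0, 0, 0, 0]'

```text
clock: 9.55
tcp_pos: [0.467, 0.1191, 0.0633]
orientation: [-0.001, -0.649, 0.761, 0.001]
wrist_force: [-5.4, 1.5, 3.2]
finger_gap: 0.03
grip_force: 2.5
```

```bash
python3 -c "
from t import *
tray()"
```

```text
9.55 [0.46702568 0.11913299 0.06325586] [-0.001 -0.649  0.761  0.001] [-5.38191744  1.48265272  3.15284814] 0.02998201699913715
side 1301 x [-0.0852 -0.0765  0.1006  0.1071] y [-0.0756 -0.0731  0.0783  0.0854]
plane [0.0371 0.0201 0.0319] 0.029575716716424894
wrist 49339 x [-0.0751 -0.0732  0.0852  0.1034] y [-0.0763 -0.0754  0.0694  0.0711]
plane [ 0.0027 -0.0114  0.0279] 0.027804977272016806
```

Call:
jog_arm --gripper '[0.35, 0.35, 0.35, 0.35, 0.35, 0.35, 0.35, 0.35]' --pt "0.1 0 0" --pt "0.2 0 0" --pt "0.3 -0.05 0" --pt "0.4 -0.05 0" --pt "0.5 -0.1 0" --pt "0.5 -0.1 0" --pt "0.5 -0.1 0" --pt "0.5 -0.1 0" --twist '[0, 0, 0, 0, 0, 0, 0, 0]'

```text
clock: 10.65
tcp_pos: [0.472, 0.1183, 0.0632]
orientation: [-0.001, -0.649, 0.761, 0.001]
wrist_force: [-4.9, 1.8, 3.4]
finger_gap: 0.03
grip_force: 2.6
```

```bash
python3 -c "
from t import *
tray()"
```

```text
10.65 [0.4719576  0.11827958 0.06323316] [-0.001 -0.649  0.761  0.001] [-4.8909124   1.8457588   3.41425408] 0.03004491189495875
side 1285 x [-0.0867 -0.0725  0.1015  0.1052] y [-0.0764 -0.0738  0.0774  0.0833]
plane [0.0424 0.0161 0.0321] 0.029736169122808187
wrist 49054 x [-0.0701 -0.0682  0.0855  0.1036] y [-0.0764 -0.0755  0.0693  0.0712]
plane [ 0.0044 -0.011   0.0279] 0.027804368377018704
```

Call:
jog_arm --gripper '[0.35, 0.35, 0.35, 0.35, 0.35, 0.35, 0.35, 0.35]' --pt "0.1 0 0" --pt "0.2 0 0" --pt "0.3 -0.05 0" --pt "0.4 -0.05 0" --pt "0.5 -0.1 0" --pt "0.5 -0.1 0" --pt "0.5 -0.1 0" --pt "0.5 -0.1 0" --twist '[0, 0, 0, 0, 0, 0, 0, 0]'

```text
clock: 11.75
tcp_pos: [0.4731, 0.1181, 0.0631]
orientation: [-0.003, -0.65, 0.76, 0.004]
wrist_force: [-14.8, 3.8, 12.8]
finger_gap: 0.0305
grip_force: 7.7
```

```bash
python3 -c "
from t import *
tray()"
```

```text
11.75 [0.47309198 0.11814761 0.06308026] [-0.003 -0.65   0.76   0.004] [-14.83897435   3.84672616  12.82873102] 0.030474351044581155
side 1275 x [-0.0799 -0.0704  0.1011  0.1059] y [-0.0761 -0.0741  0.0778  0.0823]
plane [0.0504 0.0175 0.0322] 0.029783637256081907
wrist 49113 x [-0.0689 -0.067   0.0859  0.1037] y [-0.0763 -0.0754  0.0693  0.0711]
plane [ 0.0058 -0.0103  0.028 ] 0.02779357714787918
```

The force jumped and the motion stopped, so the tray is at the stop. Back off, lift clear, close the gripper and go above the outside of the pin head.

Call:
jog_arm --gripper '[0.35, 0.35, 0.35, 0.35, 0.35, 0, 0, 0]' --pt "-0.7 0.1 0" --pt "-1.1 0.2 0.3" --pt "-1.1 0.2 4" --pt "-1.1 0.2 9" --pt "-1.1 0.2 14" --pt "1 6 16" --pt "5 10 16" --pt "10.7 13.7 16" --twist '[0, 0, 0, 0, 0, 0, 0, 0]'

```text
clock: 12.85
tcp_pos: [0.5827, 0.253, 0.2254]
orientation: [0.002, -0.649, 0.76, -0.001]
wrist_force: [0.6, 0.5, 0.3]
finger_gap: -0.0
grip_force: 0.0
```

Run:
```python
from t import *
s2=cap('side'); tray()
c,X,Y,z=D('wrist')
im=[cv2.resize(c['image'][...,::-1],(480,300)),cv2.resize(s2['image'][140:230,250:394,::-1],(480,300),interpolation=cv2.INTER_CUBIC)]
cv2.imwrite('pics/pin.png',np.vstack(im))
r=(X>.07)&(X<.14)
for n,m in [('head',r&(Y>.085)&(Y<.13)&(z>.04)&(z<.065)),('tongue',(X>.06)&(X<.13)&(abs(Y)<.009)&(z>.045)&(z<.075)),('cheek',r&(Y<.06)&(Y>-.03)&(z>.058)&(z<.068)),('keep',r&(Y<.06)&(Y>0)&(z>.085)&(z<.12))]:
    print(n,m.sum(),'x',np.percentile(X[m],[2,50,98]).round(4),'y',np.percentile(Y[m],[2,50,98]).round(4)) if m.sum() else print(n,0)
```

```text
12.85 [0.58269729 0.2529954  0.22536339] [ 0.002 -0.649  0.76  -0.001] [0.62359007 0.49821286 0.27978813] -4.001097556642948e-05
side 1306 x [-0.0836 -0.0713  0.0993  0.1071] y [-0.0763 -0.0734  0.0774  0.0845]
plane [0.0551 0.0165 0.0323] 0.029481474664579843
wrist 13960 x [-0.069  -0.0671  0.1033  0.1086] y [-0.0072 -0.0057  0.0734  0.0842]
plane [0.0057 0.0162 0.0279] 0.028014012919131692
head 745 x [0.0896 0.1032 0.1176] y [0.0857 0.1023 0.1115]
tongue 634 x [0.0735 0.0962 0.122 ] y [-0.0013  0.0019  0.0029]
cheek 1951 x [0.0774 0.1024 0.124 ] y [-0.0011  0.0186  0.0512]
keep 932 x [0.0926 0.1044 0.1162] y [0.0245 0.0336 0.0419]
```

View pics/pin.png

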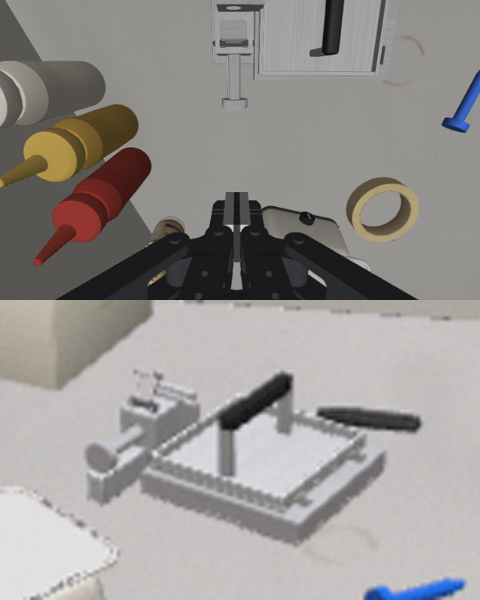

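Clear view: pin head at (235,103) in the upper picture with its outer face at Y=111 mm, the tray home with its tongue in the clevis, and the keeper open at (233,38). Descend outside the head.

Call:
jog_arm --gripper '[0, 0, 0, 0, 0, 0, 0, 0]' --pt "0 0 -6" --pt "0 0 -12" --pt "0 0 -16" --pt "0 0 -18.3" --pt "-0.3 -1.5 -18.3" --pt "-0.4 -2.2 -18.3" --pt "-0.5 -2.8 -18.3" --pt "-0.5 -3.1 -18.3" --twist '[0, 0, 0, 0, 0, 0, 0, 0]'

```text
clock: 14.05
tcp_pos: [0.577, 0.2199, 0.0423]
orientation: [0.001, -0.649, 0.761, -0.0]
wrist_force: [0.2, 0.8, 0.5]
finger_gap: 0.0004
grip_force: 0.7
```

Call:
jog_arm --gripper '[0, 0, 0, 0, 0, 0, 0, 0]' --pt "-0.1 -0.5 0" --pt "-0.2 -1 0" --pt "-0.2 -1.5 0" --pt "-0.3 -2 0" --pt "-0.4 -2.5 0" --pt "-0.5 -3 0" --pt "-0.5 -3.4 0" --pt "-0.5 -3.4 0" --twist '[0, 0, 0, 0, 0, 0, 0, 0]'

```text
clock: 15.05
tcp_pos: [0.571, 0.1855, 0.0406]
orientation: [-0.0, -0.649, 0.761, -0.0]
wrist_force: [-0.6, 0.4, 0.3]
finger_gap: -0.0001
grip_force: 0.0
```

```bash
cat > p.py <<'E'
from t import *
p=s['tcp_pos'][:2]-np.array([.4596,.1224]); print('tool X,Y',p[0]*np.cos(a)+p[1]*np.sin(a),-p[0]*np.sin(a)+p[1]*np.cos(a))
for n in ('side','wrist'):
    c,X,Y,z=D(n)
    for k,m in [('head',(X>.085)&(X<.122)&(Y>.045)&(Y<.13)&(z>.053)&(z<.063)),('ledgepin',(X>.085)&(X<.122)&(Y>.052)&(Y<.13)&(z>.035)&(z<.063)),('keep',(X>.07)&(X<.13)&(Y<.06)&(Y>0)&(z>.085)&(z<.12))]:
        print(n,k,m.sum(),np.percentile(Y[m],[2,50,98]).round(4) if m.sum() else '')
E
python3 p.py
```

```text
15.05 [0.5709972  0.18547791 0.04056144] [-0.    -0.649  0.761 -0.   ] [-0.59703515  0.43204231  0.30512179] -5.3271366891012084e-05
tool X,Y 0.09998106542489865 0.0799496412788159
side head 45 [0.0476 0.0821 0.0917]
side ledgepin 72 [0.0524 0.083  0.0922]
side keep 5 [0.0289 0.0378 0.043 ]
wrist head 879 [0.0661 0.0693 0.0735]
wrist ledgepin 1025 [0.0664 0.0725 0.0735]
wrist keep 6691 [0.0244 0.0323 0.0403]
```

Call:
jog_arm --gripper '[0, 0, 0, 0, 0, 0, 0, 0]' --pt "0 -0.2 0" --pt "0 -0.4 0" --pt "0 -0.6 0" --pt "0 -0.8 0" --pt "0 -1.0 0" --pt "0 -1.2 0" --pt "0 -1.2 0" --pt "0 -1.2 0" --twist '[0, 0, 0, 0, 0, 0, 0, 0]'

```text
clock: 16.15
tcp_pos: [0.5708, 0.1782, 0.0408]
orientation: [0.003, -0.65, 0.76, 0.003]
wrist_force: [-1.2, 14.4, -0.8]
finger_gap: -0.0001
grip_force: 7.1
```

```bash
python3 p.py
```

```text
16.15 [0.57080125 0.17820406 0.04075846] [ 0.003 -0.65   0.76   0.003] [-1.179297   14.40947708 -0.84216419] -0.0001492136801088954
tool X,Y 0.10094141224926849 0.07273680675948017
side head 40 [0.0486 0.0777 0.0856]
side ledgepin 67 [0.0525 0.0779 0.0855]
side keep 12 [0.033  0.043  0.0596]
wrist head 12 [0.0459 0.0509 0.0654]
wrist ledgepin 4 [0.0648 0.0652 0.0654]
wrist keep 13110 [0.0246 0.0541 0.0599]
```

Call:
jog_arm --gripper '[0, 0, 0, 0, 0, 0, 0, 0]' --pt "0.5 3 0" --pt "1.0 6 0" --pt "1.3 8 4" --pt "1.3 8 10" --pt "1.3 8 16" --pt "1.3 8 18.3" --pt "1.3 8 18.3" --pt "1.3 8 18.3" --twist '[0, 0, 0, 0, 0, 0, 0, 0]'

```text
clock: 17.25
tcp_pos: [0.5835, 0.2536, 0.2219]
orientation: [-0.001, -0.649, 0.761, 0.0]
wrist_force: [-1.0, 0.0, -0.7]
finger_gap: 0.0
grip_force: 0.0
```

```bash
cat > k.py <<'E'
from t import *
c,X,Y,z=D('wrist'); save(c,'pin2',(200,0,440,180),3.3)
r=(X>.07)&(X<.14)
for n,m in [('head',r&(Y>.053)&(Y<.13)&(z>.04)&(z<.065)),('tongue',(X>.06)&(X<.13)&(abs(Y)<.009)&(z>.045)&(z<.075)),('cheek',r&(Y<.056)&(Y>-.03)&(z>.058)&(z<.068)),('keep',r&(Y<.06)&(Y>0)&(z>.085)&(z<.12))]:
    print(n,m.sum(),'x',np.percentile(X[m],[2,50,98]).round(4),'y',np.percentile(Y[m],[2,50,98]).round(4)) if m.sum() else print(n,0)
E
python3 k.py
```

```text
17.25 [0.58349302 0.25360317 0.22191062] [-0.001 -0.649  0.761  0.   ] [-0.98673696  0.03543416 -0.71482025] 4.75286107394002e-05
head 432 x [0.0719 0.1031 0.1196] y [0.0534 0.0576 0.0688]
tongue 691 x [0.0737 0.1006 0.1218] y [-0.0004  0.0025  0.0079]
cheek 1925 x [0.078  0.1031 0.124 ] y [-0.0002  0.0225  0.0529]
keep 944 x [0.093  0.1043 0.1161] y [0.0242 0.0339 0.0422]
```

View pics/pin2.png

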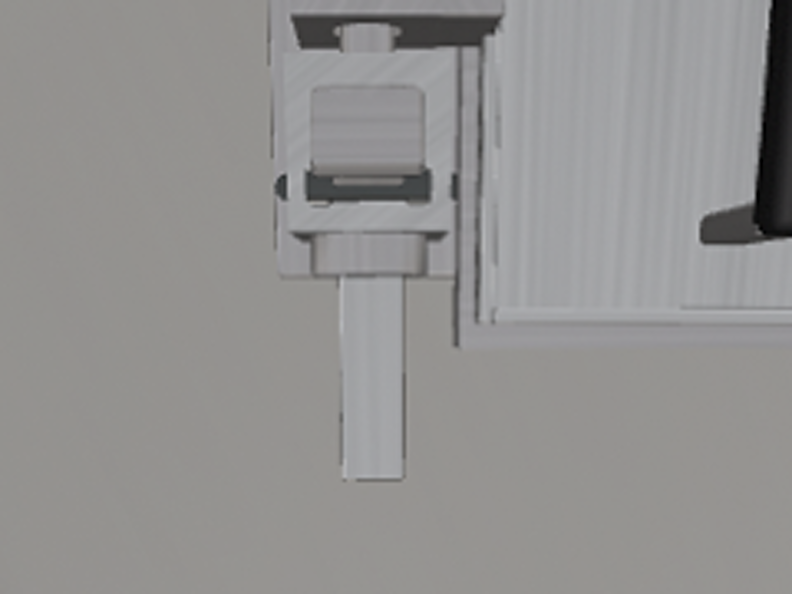

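The pin head is flush on the block (370,255), its shank shows past the tongue at (368,35), and the keeper is still open. Next I go behind the keeper and push it over.

Call:
jog_arm --gripper '[0, 0, 0, 0, 0, 0, 0, 0]' --pt "-0.7 -5 0" --pt "-1.4 -10 0" --pt "-2.1 -15 0" --pt "-2.1 -15 -2" --pt "-2.1 -15 -7" --pt "-2.1 -15 -11" --pt "-2.1 -15 -13.6" --pt "-2.1 -15 -13.6" --twist '[0, 0, 0, 0, 0, 0, 0, 0]'

```text
clock: 18.3
tcp_pos: [0.5596, 0.1037, 0.0837]
orientation: [-0.003, -0.649, 0.761, 0.003]
wrist_force: [0.8, 0.4, 0.6]
finger_gap: 0.0
grip_force: 0.0
```

Call:
jog_arm --gripper '[0, 0, 0, 0, 0, 0, 0, 0]' --pt "0.1 0.7 0" --pt "0.2 1.4 0" --pt "0.3 2.0 0" --pt "0.4 2.6 0" --pt "0.5 3.2 0" --pt "0.6 3.8 0" --pt "0.7 4.3 0" --pt "0.7 4.3 0" --twist '[0, 0, 0, 0, 0, 0, 0, 0]'

```text
clock: 19.3
tcp_pos: [0.5701, 0.1474, 0.0876]
orientation: [-0.0, -0.649, 0.761, 0.0]
wrist_force: [0.2, 1.0, 0.4]
finger_gap: 0.0001
grip_force: 0.0
```

Call:
jog_arm --gripper '[0, 0, 0, 0, 0, 0, 0, 0]' --pt "0 -1 0" --pt "0 -1.5 4" --pt "0 -1.5 9" --pt "0 -1.5 13.6" --pt "0.5 4 13.6" --pt "1.2 9 13.6" --pt "1.4 10.7 13.6" --pt "1.4 10.7 13.6" --twist '[0, 0, 0, 0, 0, 0, 0, 0]'

```text
clock: 20.3
tcp_pos: [0.5839, 0.2541, 0.2231]
orientation: [-0.001, -0.65, 0.76, 0.0]
wrist_force: [0.4, 0.4, -0.6]
finger_gap: -0.0001
grip_force: 0.0
```

```bash
sed -i "s/'pin2',(200,0,440,180)/'pin3',(200,0,440,180)/" k.py; python3 k.py; python3 -c "
from t import *
tray()"
```

```text
20.3 [0.58394713 0.25413761 0.22313714] [-0.001 -0.65   0.76   0.   ] [ 0.43128095  0.40898072 -0.56929259] -7.330719752519295e-05
head 188 x [0.0711 0.0936 0.1195] y [0.0532 0.0579 0.0721]
tongue 649 x [0.0738 0.1006 0.1218] y [0.0001 0.0025 0.0076]
cheek 2473 x [0.081  0.1038 0.1238] y [0.0004 0.0243 0.0506]
keep 0
20.35 [0.58393058 0.25322859 0.2232544 ] [-0.001 -0.649  0.761 -0.   ] [ 0.04335379 -0.90046402 -0.66113513] -0.0002857919799823853
side 1290 x [-0.0842 -0.0712  0.1001  0.108 ] y [-0.0759 -0.0742  0.0778  0.0843]
plane [0.0514 0.0189 0.0322] 0.029702918006316303
wrist 13564 x [-0.069  -0.0671  0.0984  0.1073] y [-0.0093 -0.008   0.0731  0.0855]
plane [0.0052 0.015  0.0279] 0.02799712613661315
```

View pics/pin3.png

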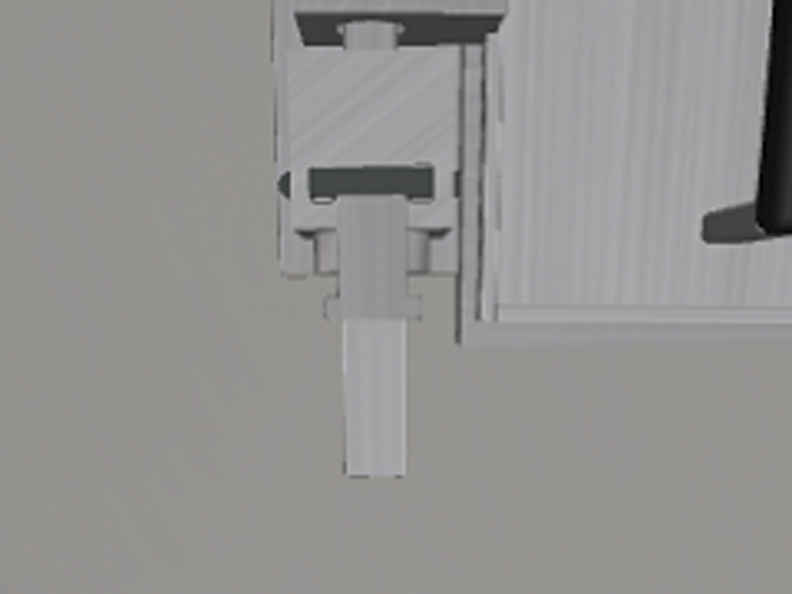

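The keeper lies over and behind the head (375,255), and the tray and pin haven't moved. I'll check that the flap is level and hand in.

Run:
```python
from t import *
c,X,Y,z=D('wrist')
m=(abs(X-.104)<.007)&(Y>.046)&(Y<.07)&(z>.06)&(z<.1)
k=np.polyfit(Y[m],z[m],1); print(m.sum(),k,np.median(z[m]))
if abs(k[0])<.13: print(env.hand_in())
```

```text
20.45 [0.58404869 0.25250622 0.2235386 ] [-0.    -0.649  0.761 -0.   ] [ 0.10718943 -0.69277734  0.21940975] -0.0003811787539294426
523 [-0.00615217  0.07228862] 0.07194266971415736
the job is handed in; nothing more can be done
None
```

I handed the job in at about 20.5 s of robot time: the tray is at the stop, the pin is fully home through both cheeks and the tongue, and the keeper is down level behind its head; I never touched the tape, peeler or decoy pins, and the hand-in call gave no verdict.

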